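# Take the hold tag off and hold the test nest's guard open at 45 degrees

## Robot

A 6-joint arm with a two-finger parallel gripper is mounted at the origin on a cart in front of the work surface, level with it; the furniture and walls round the work are solid. World frame = base frame: x ahead of the robot, y to its left, z up, the work surface at z = 0. Lengths are in m, angles in rad, forces in N, time in s.
With the tool pointing down it reaches from about 0.3 to 0.775 m from the base axis. Payload 14.6 kg.
Tool frame: the origin (TCP) lies on the centre line of the jaws, within the pads' length; the fingertips stand 19 mm ahead of it and the grasp point (between the pads) is the TCP (manip.tip_reach is the distance from the TCP to the fingertips, in m); z points along the fingers, y is the line along which they close (so a half turn about z gives the same grasp; the last joint's range is limited). The gripper opens to 94 mm and grips with 3 to 60 N. Pads are 16 mm wide; open, the fingers measure 119 mm over their backs; the gripper's body (75 mm by 177 mm) begins 78 mm behind the grasp point.
Start: joints at [-1.219, 0.3, 1.521, -0, 1.321, -0.067], TCP at [0.224, -0.502, 0.224] pointing down, gripper open.
Joint ranges: [-3.03, 3.03], [-0.79, 2.21], [0.23, 2.52], [-1.04, 4.18], [0, 3.07], [-2.55, 2.55]. Speed limits (rad/s): [2.22, 2.22, 2.57, 3.14, 3.14, 3.14].

## Interface

Orientations are given as a rotation vector (axis times angle).
In Python, from rig import manip gives the robot as it stands.
- The arm moves only by the tool drive_tool, never from a script. Its argument "steps" is one flat list of numbers, 5 for each row, row after row: the opening, from 0 (shut) to 1 (fully open), then the shift along the tool's x, y, z in cm, then the turn about the tool's z in rad. In form: [hand, x, y, z, turn, hand, x, y, z, turn, ...]. A call has exactly 8 rows; each row is the pose to reach, as a shift and turn from the pose commanded when the call began, along the tool's axes at that moment; what a row does not reach only later rows make up. A row lasts 1/8 s, in which the tool goes at most 62.5 mm and 10.7 degrees, less where a joint would pass 70% of its speed; a pose out of reach is approached as far as the arm can. A call with a gripper value outside its range is refused whole. The fingers move at their own pace and stop on an object; "grip_force" is the grip in N (left out, the last holds). Time passes only in rows, so rows that repeat a pose let the fingers close, or fill a call up. It gives the time, the measured TCP pose, the force, the opening and the grip force at its end, in the units of the state.
- manip.state(): the state, without advancing time (a new reading comes with each control period).
- manip.read_camera(name): name is "side" or "top"; returns a dict with "frame" (420x560x3 uint8, red, green, blue), "range_z" (420x560 float32, m along the optical axis (not along the pixel's ray), 0 where there is no reading), "fovy" (degrees; the focal length in pixels is half the picture's height over the tangent of half this angle, whatever the lens; pixels are square), "cx", "cy" (the principal point, pixels), "rvec" (rotation vector, rad) and "tvec" (3), from world to camera coordinates, as OpenCV has them. Camera axes: x right, y down, z forward; pixel columns grow to the right and rows downward; lengths in m; the calibration is good to about 2 mm. A picture is of the moment at which its call begins.
- manip.finish_job(): hands the job in; it is judged then, once.
The state is a dict: "clock": time; "joint_positions": joint angles; "joint_vel": joint speeds; "joint_torque": joint torques, N m; "ee_pos": TCP position; "eef_rot": TCP orientation; "wrist_force": force on the tool from outside, world axes, zero at the start; "moment": the same for the moment, N m; "gripper_width": finger opening in m; "finger_force": force on a finger pad.
Only numpy, scipy, OpenCV 4.12 (cv2) and the standard library are available. Lean on these libraries where they do the work, as an engineer would, in place of code of your own. Each camera call takes 0.05 s, during which the arm holds its last target. There are 200 camera calls.

## Task

The board in the test nest is to be looked at: first lift the orange hold tag up and off its hook beside the nest and lay it flat in the blue tray without dropping it, keeping the clear guard shut until the tag lies there. Then raise the guard by its red handle to 45 degrees from shut and hold it there: it falls shut by itself, so finish while still holding the guard still at that angle. Leave the other things on the bench where they are.

Things in the scene. Friction and masses are not known exactly. Their poses are not given: they have to be found in the camera images.
- nest: Fixed test nest: aluminium base 150 (x) x 195 (y) x 20 mm high with a circuit board under a clear guard. Origin on the bench under the guard's middle (base y from -75 to +120 mm). x points from the handle side to the hinge side, y to the tag hook's side, z up. A thin yellow index bar beside the hinge rises at 45 degrees; the guard's top is parallel to it at 45 degrees open.
- guard_hinge (a point): Middle of the guard's hinge axis, at nest (60, 0, 30) mm; the axis is parallel to the nest's y. Axes as the nest's.
- guard (a joint): Opening of the guard in rad: 0 shut (top level), grows as the handle side rises, 0.785 is 45 degrees, stop at 1.35. Clear hood 124 (x) x 122 (y) mm, top 67 mm above the bench when shut, about 0.45 kg. The hinge is nearly frictionless: let go, the guard falls shut from any angle. About 3 N upward at the handle raises it.
- guard_handle (a point): Middle of the guard's red handle bar: round, 12 mm thick, 102 mm long along the nest's y, on two thin arms 45 mm either side. Shut: at nest (-100, 0, 50) mm, nothing close below or above, 34 mm free gap between bar and guard. It circles the hinge: in the guard's frame 160 mm out and 20 mm above the hinge axis. The point's axes turn with the guard.
- tag: Loose orange tag, plate 10 mm (x) x 44 (y) x 75 mm (z, up as it hangs), 0.05 kg, window 28 mm wide, 30 tall. Origin: mid-thickness, middle of the window's upper edge, which rests on the hook arm. Above it a solid tab 25 mm tall, to be gripped from above by its side edges (across y); lower end 50 mm below. It hangs across the arm, y along the nest's y.
- tag_middle (a point): Middle of the tag's outline, 12.5 mm below the tag's origin along its z. Axes as the tag's.
- hook_tip (a point): Top of the hook's upturned tip, at nest (-28, 100, 134) mm; axes as the nest's. The hook is 8 mm steel wire: post at nest (50, 100), level arm along x with its axis 120 mm above the bench, from the post to x = -22 mm, then the tip. The tip stands 10 mm above the arm: to come off, the tag is raised 11 to 20 mm (its window allows 22) and drawn towards the nest's -x past the tip.
- tray: Blue open tray, 160 (x) x 130 (y) x 28 mm high, 4 mm walls and floor, fixed on the bench. Origin under its middle, on the bench. On the way from nest to tray, black racks 225 mm high stand at the back (from 0.52 m ahead of the robot base) and a monitor 0.23 to 0.59 m up (from 0.66 m ahead): carry the tag in front of them.
- pin_bin: Black parts bin with metal pins, 115 (x) x 79 (y) x 53 mm, loose bystander; not for the tag. Origin under its middle.
- stamp: Wooden-handled hand stamp, 27 x 46 x 65 mm, loose bystander. Origin under its middle.
- label_roll: White roll of label stock, 96 mm diameter, 25 mm high, lying flat, loose bystander. Origin under its middle.
- usb_stick: Black USB stick, 54 mm long (its y), 18 mm wide, 9 mm high, lying, loose bystander. Origin under its middle.
- probe_tin: White round tin, 60 mm diameter, 22 mm high, loose bystander. Origin under its middle.

How it is judged:
By the outcome, as a careful person would: the job done as asked, in the order asked, and still so for the second after the job is handed in, while the arm keeps its last pose, push and grip.
It also fails if it takes over 72 s, if anything falls off the work surface, if the arm or the gripper's body presses on something with over 40 N, if the wrist force passes 120 N, or if a joint passes its speed limit or range.

## Working session

There is one attempt and no reset: what is moved stays moved. The work goes in short steps, Python scripts to look and compute and a tool call to move; the robot and the scene stay as the last step left them, time stands still between calls to the robot, and variables do not carry over. Pictures are saved under pics/ and viewed, at most 10 in all, crops included, and the job is handed in when it is done.

Besides the shell and the picture viewer there is one more tool, called after ">>>" as name(argument=value, ...) on one line, values as JSON. drive_tool: Moves the arm, as the interface text tells. Its arguments: {"type":"object","properties":{"steps":{"type":"array","items":{"type":"number"}},"grip_force":{"type":"number"}},"required":["steps"]}

```bash
mkdir -p pics; cat > h.py <<'E'
import numpy as np, cv2
from scipy.spatial.transform import Rotation as R
from rig import manip
def shot(n,save=None):
    c=manip.read_camera(n); c['f']=c['frame'].shape[0]/2/np.tan(np.radians(c['fovy'])/2)
    c['R']=R.from_rotvec(np.ravel(c['rvec'])).as_matrix(); c['t']=np.ravel(c['tvec'])
    if save: cv2.imwrite('pics/'+save,c['frame'][:,:,::-1])
    np.save('pics/'+n+'.npy',c,allow_pickle=True)
    return c
def load(n): return np.load('pics/'+n+'.npy',allow_pickle=True).item()
def cloud(c):
    v,u=np.mgrid[:c['range_z'].shape[0],:c['range_z'].shape[1]]; z=c['range_z']
    p=np.stack([(u-c['cx'])/c['f']*z,(v-c['cy'])/c['f']*z,z],-1)
    return (p-c['t'])@c['R']
def onplane(c,u,v,h):
    d=np.array([(u-c['cx'])/c['f'],(v-c['cy'])/c['f'],1])@c['R']; o=-c['t']@c['R']
    return o+d*(h-o[2])/d[2]
def proj(c,P):
    p=np.atleast_2d(P)@c['R'].T+c['t']; return np.c_[p[:,0]/p[:,2]*c['f']+c['cx'],p[:,1]/p[:,2]*c['f']+c['cy']]
def crop(c,name,u0,v0,w,h,s): cv2.imwrite('pics/'+name,cv2.resize(c['frame'][v0:v0+h,u0:u0+w,::-1],None,fx=s,fy=s,interpolation=cv2.INTER_CUBIC))
E
python3 - <<'E'
from h import *
for n in('top','side'):
    c=shot(n,n+'0.png'); print(n,c['fovy'],-c['t']@c['R'],(c['R']).round(2).tolist())
print(manip.state())
E
```

```text
top 48.06042854841459 [0.1482129  0.0430826  1.62534652] [[0.03, -1.0, 0.0], [-0.97, -0.03, -0.22], [0.22, 0.01, -0.97]]
side 52.38354135572045 [-0.2869045   0.48058617  0.95110417] [[-0.48, -0.88, -0.01], [-0.61, 0.34, -0.72], [0.63, -0.34, -0.69]]
{'clock': 0.1, 'joint_positions': array([-1.21857502e+00,  3.00397026e-01,  1.52146678e+00, -2.27431794e-06,
        1.32068296e+00, -6.66068614e-02]), 'joint_vel': array([-8.20255084e-05, -2.07296179e-03, -1.71705715e-03,  3.63137897e-05,
       -1.19667431e-04, -5.64994663e-04]), 'joint_torque': array([ 1.90742452e-03, -5.32644475e+01, -3.53282869e+01,  7.10036047e-02,
        2.34694546e-02, -7.31724595e-05]), 'ee_pos': array([ 0.22360684, -0.50228442,  0.2239753 ]), 'eef_rot': array([-3.07203427e+00, -6.52900302e-01,  2.16661992e-04]), 'wrist_force': array([ 0.43024461, -0.37858124, -0.85232891]), 'moment': array([0.01873133, 0.02940177, 0.02379513]), 'finger_force': 0.0, 'gripper_width': 0.09434972542024488}
```

View pics/top0.png

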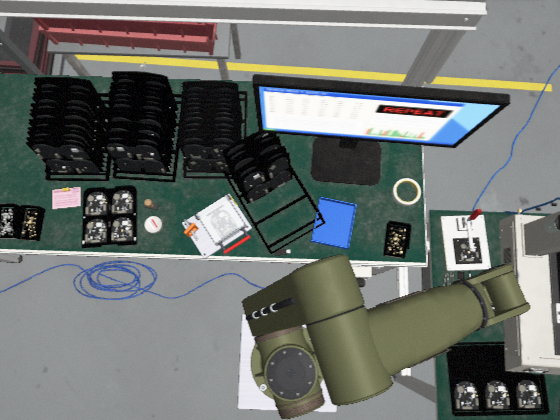

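View pics/side0.png

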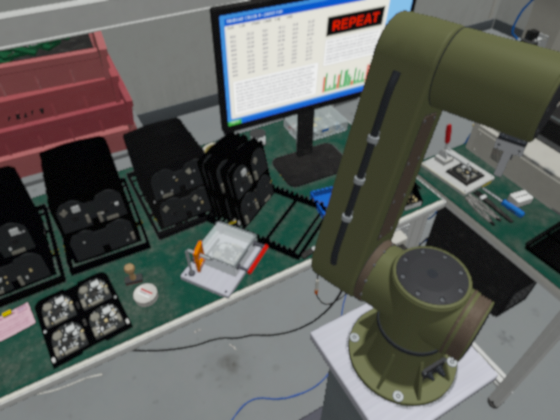

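The top view shows the nest around (218,225), the red handle at (237,245), the tag at (190,230) and the tray at (335,222). I'll enlarge both views.

```bash
python3 - <<'E'
from h import *
a=load('top');b=load('side')
A=cv2.resize(a['frame'][185:270,170:270,::-1],(800,680)[:2],interpolation=cv2.INTER_CUBIC)
cv2.imwrite('pics/c1.png',A[:600])
crop(b,'c2.png',170,210,110,90,7)
P=cloud(a);f=a['frame'].astype(int)
r=f[...,0];g=f[...,1];bl=f[...,2]
def rep(n,m):
    m=m&(a['range_z']>0); q=P[m]; print(n,m.sum(),np.median(q,0).round(4),q.min(0).round(3),q.max(0).round(3))
    return q
v,u=np.mgrid[:420,:560]
q=rep('tray',(bl>120)&(bl-r>80)&(u>300)&(u<370)&(v>190)&(v<255)); print(cv2.minAreaRect(q[:,:2].astype(np.float32)*1000))
q=rep('red',(r>140)&(g<70)&(u>200)&(u<270)&(v>225)&(v<262)); print(cv2.minAreaRect(q[:,:2].astype(np.float32)*1000))
q=rep('tag',(r>180)&(g>60)&(g<170)&(bl<90)&(u>170)&(u<215)&(v>205)&(v<250)); print(cv2.minAreaRect(q[:,:2].astype(np.float32)*1000))
P=cloud(b);f=b['frame'].astype(int);a=b
r=f[...,0];g=f[...,1];bl=f[...,2]
q=rep('sred',(r>140)&(g<80)&(u>230)&(u<280)&(v>235)&(v<285)); print(cv2.minAreaRect(q[:,:2].astype(np.float32)*1000))
q=rep('stag',(r>160)&(g>60)&(g<170)&(bl<90)&(u>180)&(u<215)&(v>230)&(v<280)); print(cv2.minAreaRect(q[:,:2].astype(np.float32)*1000))
E
```

```text
tray 1667 [ 0.4679 -0.1496  0.0059] [ 0.38  -0.223 -0.007] [ 0.558 -0.069  0.038]
((469.0933837890625, -145.8073272705078), (132.3450927734375, 161.70989990234375), 80.1147232055664)
red 102 [0.3786 0.1831 0.0559] [ 0.346  0.14  -0.   ] [0.41  0.231 0.064]
((381.6650085449219, 186.44407653808594), (21.4335994720459, 101.77291107177734), 34.723182678222656)
tag 58 [0.4103 0.3281 0.148 ] [ 0.394  0.313 -0.002] [0.429 0.374 0.157]
((410.23834228515625, 345.3182678222656), (61.03956985473633, 31.754411697387695), 83.45817565917969)
sred 131 [0.3767 0.1853 0.0545] [0.346 0.126 0.014] [0.437 0.226 0.059]
((387.7962646484375, 172.11892700195312), (17.246280670166016, 134.0734405517578), 39.20109939575195)
stag 92 [0.4094 0.3292 0.1471] [0.389 0.315 0.037] [0.481 0.346 0.152]
((432.7445983886719, 324.5567321777344), (23.795581817626953, 92.80472564697266), 75.93334197998047)
```

View pics/c1.png

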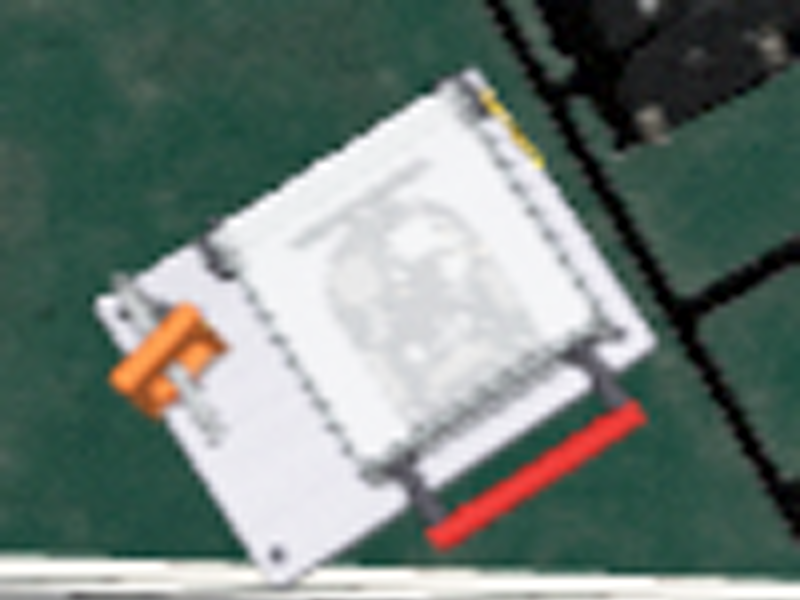

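View pics/c2.png

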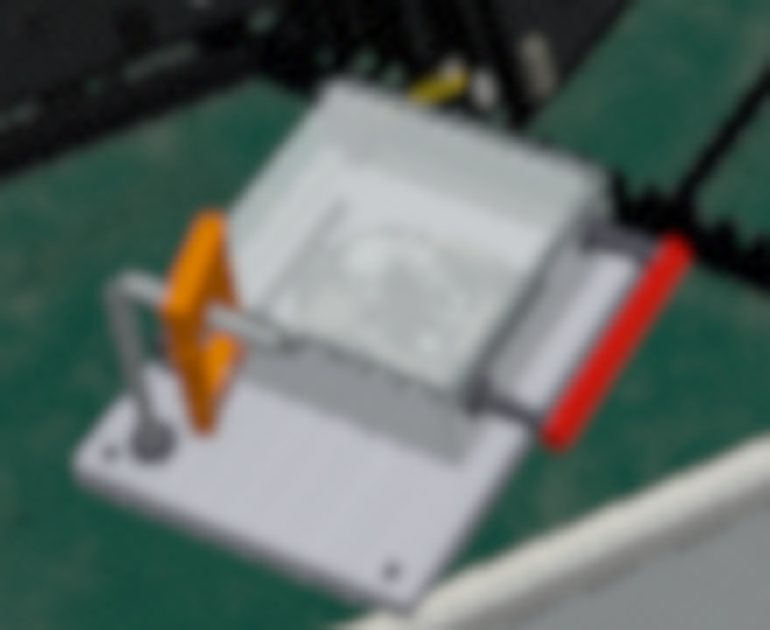

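Top crop: tag tab at (150,350), handle from (440,540) to (640,408), and base corners at (103,300), (280,583), (655,345) and (475,75). The side crop shows the tag hanging on the arm, at about (200,320). Next I fit the nest pose to these.

```bash
cat > fit.py <<'E'
from h import *
from scipy.optimize import least_squares
a=load('top');b=load('side')
obs=[(a,8,170,185,[((103,300),(75,120,20)),((280,580),(-75,120,20)),((655,345),(-75,-75,20)),((440,538),(-100,51,52)),((640,410),(-100,-51,52))]),
(b,7,170,210,[((75,460),(75,120,20)),((408,595),(-75,120,20)),((690,245),(-100,-51,52)),((555,438),(-100,51,52))])]
def T(p,q): c,s=np.cos(p[2]),np.sin(p[2]); q=np.array(q)/1e3; return np.c_[p[0]+c*q[:,0]-s*q[:,1],p[1]+s*q[:,0]+c*q[:,1],q[:,2]]
def res(p):
    o=[]
    for c,s,u0,v0,l in obs:
        o.append(proj(c,T(p,[x[1] for x in l]))-np.array([(u0+(x[0][0]+.5)/s-.5,v0+(x[0][1]+.5)/s-.5) for x in l]))
    return np.vstack(o).ravel()
s=least_squares(res,[.45,.25,.6]); N=s.x
E
python3 - <<'E'
from fit import *
print(N,s.fun.reshape(-1,2).round(1).tolist())
print('handle,hinge,tip,arm+10',T(N,[(-100,0,50),(60,0,30),(-28,100,134),(10,100,124)]).round(4))
i=lambda q:np.c_[((q[:,0]-N[0])*np.cos(N[2])+(q[:,1]-N[1])*np.sin(N[2])),(-(q[:,0]-N[0])*np.sin(N[2])+(q[:,1]-N[1])*np.cos(N[2])),q[:,2]]*1e3
for c in(a,b):
    P=cloud(c);f=c['frame'].astype(int);r,g,bl=f[...,0],f[...,1],f[...,2]
    q=i(P[(r>150)&(g>50)&(g<170)&(bl<90)]); q=q[(abs(q[:,1]-100)<40)&(abs(q[:,0])<70)&(q[:,2]>60)]
    print(len(q)); print(q[np.argsort(-q[:,2])].round()[:45:1].tolist())
# tray edges
P=cloud(a);f=a['frame'].astype(int);r,g,bl=f[...,0],f[...,1],f[...,2]
v,u=np.mgrid[:420,:560]
m=((bl>100)&(bl-r>60)&(u>300)&(u<370)&(v>190)&(v<255)).astype(np.uint8)
q=P[m>0];q=q[q[:,2]>.018];print('rim',cv2.minAreaRect(q[:,:2].astype(np.float32)*1000))
q=P[m>0];q=q[q[:,2]<.012];print('floor',cv2.minAreaRect(q[:,:2].astype(np.float32)*1000))
print(R.from_rotvec(manip.state()['eef_rot']).as_matrix().round(3))
E
```

```text
[0.46049245 0.23889612 0.60735563] [[-0.5, -0.2], [-0.4, 1.1], [1.1, -0.2], [-0.3, 0.2], [0.4, -0.1], [0.1, -0.9], [0.3, 0.6], [-1.1, 0.3], [0.2, -0.5]]
handle,hinge,tip,arm+10 [[0.3784 0.1818 0.05  ]
 [0.5098 0.2731 0.03  ]
 [0.3804 0.305  0.134 ]
 [0.4116 0.3267 0.124 ]]
71
[[2.0, 117.0, 157.0], [11.0, 101.0, 155.0], [11.0, 83.0, 154.0], [6.0, 104.0, 154.0], [13.0, 85.0, 153.0], [14.0, 92.0, 153.0], [7.0, 122.0, 153.0], [5.0, 120.0, 153.0], [9.0, 96.0, 152.0], [5.0, 109.0, 152.0], [7.0, 93.0, 152.0], [13.0, 97.0, 152.0], [10.0, 91.0, 151.0], [11.0, 87.0, 151.0], [15.0, 88.0, 151.0], [3.0, 110.0, 151.0], [5.0, 102.0, 151.0], [10.0, 110.0, 151.0], [9.0, 107.0, 150.0], [9.0, 114.0, 150.0], [8.0, 118.0, 150.0], [16.0, 95.0, 150.0], [4.0, 106.0, 149.0], [1.0, 119.0, 149.0], [8.0, 100.0, 149.0], [12.0, 106.0, 149.0], [18.0, 91.0, 148.0], [8.0, 112.0, 148.0], [11.0, 99.0, 148.0], [3.0, 122.0, 148.0], [7.0, 98.0, 148.0], [6.0, 113.0, 148.0], [14.0, 90.0, 147.0], [13.0, 94.0, 147.0], [9.0, 89.0, 146.0], [3.0, 115.0, 145.0], [11.0, 85.0, 145.0], [11.0, 103.0, 144.0], [5.0, 100.0, 143.0], [2.
[... 665 characters left out ...]
, 148.0], [12.0, 107.0, 148.0], [5.0, 104.0, 148.0], [7.0, 122.0, 148.0], [16.0, 87.0, 148.0], [15.0, 102.0, 148.0], [14.0, 86.0, 148.0], [10.0, 123.0, 148.0], [5.0, 121.0, 148.0], [3.0, 124.0, 148.0], [10.0, 88.0, 148.0], [5.0, 117.0, 148.0], [14.0, 104.0, 148.0], [9.0, 98.0, 148.0], [9.0, 90.0, 147.0], [10.0, 102.0, 147.0], [6.0, 124.0, 147.0], [11.0, 116.0, 147.0], [9.0, 112.0, 147.0], [18.0, 94.0, 147.0]]
rim ((337.88116455078125, -101.94996643066406), (150.920166015625, 453.05303955078125), 71.0199966430664)
floor ((468.25323486328125, -147.8347930908203), (135.0973358154297, 159.18507385253906), 80.02070617675781)
[[ 0.914  0.407 -0.   ]
 [ 0.407 -0.914  0.001]
 [ 0.    -0.001 -1.   ]]
```

>>> drive_tool(steps=[1,3,-4.2,0,-0.02,1,6,-8.4,0,-0.05,1,9.3,-12.6,0,-0.08,1,12.5,-16.9,0,-0.1,1,15.7,-21.1,0,-0.13,1,18.8,-25.3,0,-0.15,1,22,-29.6,0,-0.18,1,25,-34,0,-0.2])

```text
clock: 1.1
ee_pos: [0.3137, -0.0885, 0.2245]
eef_rot: [2.992, 0.957, 0.0]
wrist_force: [0.6, -0.4, 0.4]
gripper_width: 0.094
finger_force: 0.0
```

```bash
cat >> h.py <<'E'
def to(x,y,z,yaw=None):
    "shift (cm, tool axes) and turn from the present pose to a world TCP goal"
    s=manip.state(); M=R.from_rotvec(s['eef_rot']).as_matrix(); d=(np.array([x,y,z])-s['ee_pos'])@M*100
    y0=np.arctan2(M[1,0],M[0,0]); t=None if yaw is None else -((yaw-y0+np.pi)%(2*np.pi)-np.pi)
    print('pos',s['ee_pos'].round(4),'yaw',round(y0,3),'shift cm',d.round(2),'turn',t,'F',s['wrist_force'].round(1),'w',round(s['gripper_width'],4),s['clock'])
E
python3 -c "
from h import *
to(.4095,.3289,.22,.83)"
```

```text
pos [ 0.3137 -0.0885  0.2245] yaw 0.619 shift cm [ 32.03 -28.44   0.44] turn -0.21084195245727555 F [ 0.6 -0.4  0.4] w 0.094 1.1
```

>>> drive_tool(steps=[1,4,-3.6,0,-0.03,1,8,-7.1,0,-0.05,1,12,-10.7,0,-0.08,1,16,-14.2,0,-0.11,1,20,-17.8,0,-0.13,1,24,-21.3,0,-0.16,1,28,-24.9,0,-0.19,1,32,-28.4,0,-0.21])

```text
clock: 2.1
ee_pos: [0.4097, 0.3286, 0.2242]
eef_rot: [2.875, 1.266, -0.001]
wrist_force: [1.3, -0.8, 0.8]
gripper_width: 0.0945
finger_force: 0.0
```

```bash
python3 -c "
from h import *
c=shot('side');d=shot('top')
to(.4095,.3289,.156,.83)
cv2.imwrite('pics/g1.png',np.hstack([cv2.resize(c['frame'][150:300,140:290,::-1],(400,400)),cv2.resize(d['frame'][150:270,130:250,::-1],(400,400))]))"
```

```text
pos [0.4096 0.33   0.2232] yaw 0.832 shift cm [-0.09  0.07  6.72] turn 0.00232560597204845 F [-0.6  0.5  0.1] w 0.0944 2.2
```

View pics/g1.png

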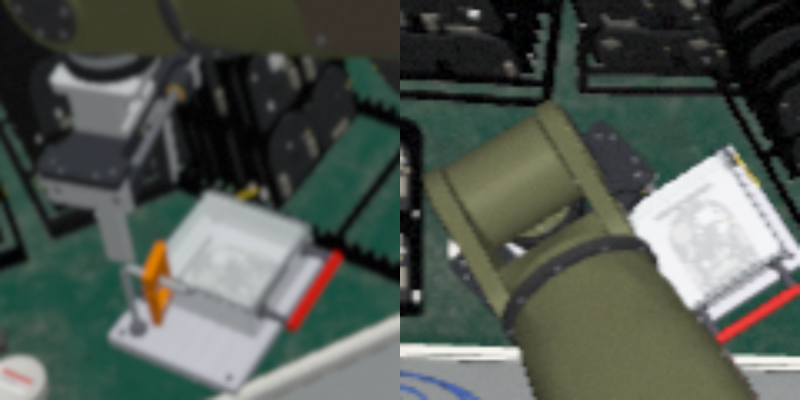

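The side crop shows the open fingers above the tag: the left tip is at (120,255) and the tag top at (157,245). Descending.

>>> drive_tool(steps=[0.8,0,0,2,0,0.8,0,0,4,0,0.8,-0.1,0,5.5,0,0.8,-0.1,0.1,6.5,0,0.8,-0.1,0.1,6.8,0,0.75,-0.1,0.1,6.8,0,0.75,-0.1,0.1,6.8,0,0.75,-0.1,0.1,6.8,0])

```text
clock: 3.2
ee_pos: [0.4099, 0.3255, 0.1568]
eef_rot: [-2.876, -1.265, -0.001]
wrist_force: [0.3, 0.1, -0.5]
gripper_width: 0.0702
finger_force: 0.0
```

```bash
python3 -c "
from h import *
c=shot('side')
to(.4095,.3289,.156,.83)
crop(c,'g2.png',165,190,80,80,7)"
```

```text
pos [0.4098 0.3254 0.1567] yaw 0.829 shift cm [ 0.23 -0.26  0.07] turn -0.0011571146265816346 F [0.3 0.2 0.8] w 0.0706 3.25
```

View pics/g2.png

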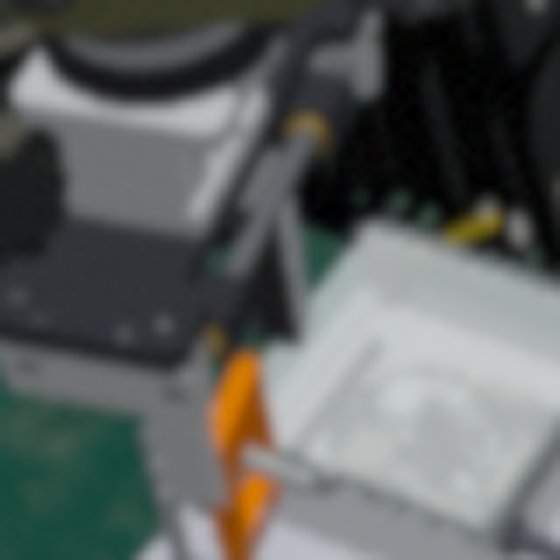

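Fingers straddle the tab (at (240,390) in the crop). A small correction, then close.

>>> drive_tool(steps=[0.7,0.2,-0.25,0.1,0,0.6,0.2,-0.25,0.1,0,0.5,0.2,-0.25,0.1,0,0.35,0.2,-0.25,0.1,0,0.35,0.2,-0.25,0.1,0,0.35,0.2,-0.25,0.1,0,0.35,0.2,-0.25,0.1,0,0.35,0.2,-0.25,0.1,0], grip_force=12)

```text
clock: 4.25
ee_pos: [0.4093, 0.3285, 0.1555]
eef_rot: [2.876, 1.265, -0.0]
wrist_force: [0.2, -0.1, 0.1]
gripper_width: 0.0438
finger_force: 12.0
```

>>> drive_tool(steps=[0.35,0,0,-0.7,0,0.35,0,0,-1.5,0,0.35,0,0,-1.5,0,0.35,-1.5,-0.34,-1.5,0,0.35,-3.2,-0.72,-1.5,0,0.35,-5,-1.12,-1.5,0,0.35,-6.9,-1.55,-1.5,0,0.35,-7.8,-1.75,-1.5,0])

```text
clock: 5.25
ee_pos: [0.3431, 0.2825, 0.1705]
eef_rot: [-2.876, -1.265, -0.0]
wrist_force: [0.1, -0.3, -0.4]
gripper_width: 0.0439
finger_force: 12.0
```

```bash
python3 -c "
from h import *
c=shot('side')
to(.345,.284,.22,.83)
crop(c,'g3.png',165,190,100,100,6)"
```

```text
pos [0.3428 0.2823 0.1706] yaw 0.829 shift cm [ 0.27  0.05 -4.94] turn -0.00113496292385884 F [ 0.9 -0.1 -0.1] w 0.044 5.3
```

View pics/g3.png

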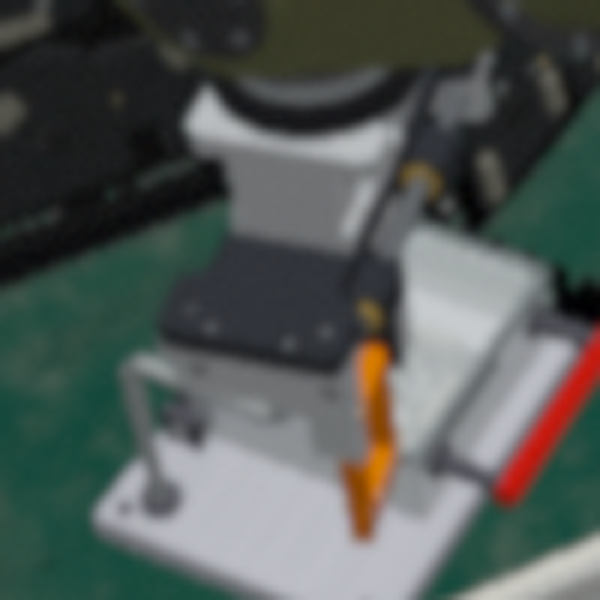

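The tag is off the hook (bare wire (135,370)–(270,410)) and hangs in the grip at (375,440). Carry to the tray.

```bash
python3 -c "
from h import *
to(.409,-.137,.22,-.173)"
```

```text
pos [0.3428 0.2823 0.1706] yaw 0.829 shift cm [-26.44  33.21  -4.95] turn 1.0018650370761408 F [ 0.9 -0.1 -0.1] w 0.044 5.3
```

>>> drive_tool(steps=[0.35,0,0,-2.5,0,0.35,-2,2.5,-5,0.08,0.35,-5,6.3,-5,0.2,0.35,-8.5,10.6,-5,0.35,0.35,-12,15,-5,0.5,0.35,-15.5,19.4,-5,0.62,0.35,-19,23.8,-5,0.75,0.35,-21.5,27,-5,0.85])

```text
clock: 6.3
ee_pos: [0.3978, -0.0603, 0.2207]
eef_rot: [3.141, -0.041, 0.001]
wrist_force: [0.1, -0.6, -0.0]
gripper_width: 0.0439
finger_force: 12.0
```

```bash
python3 -c "
from h import *
to(.409,-.137,.22,-.173)"
```

```text
pos [ 0.3978 -0.0603  0.2207] yaw -0.026 shift cm [1.32 7.63 0.07] turn 0.14671880745548194 F [ 0.1 -0.6 -0. ] w 0.0439 6.3
```

>>> drive_tool(steps=[0.35,0.6,3.5,0,0.07,0.35,1.3,7.6,0,0.15,0.35,1.3,7.6,2.5,0.15,0.35,1.3,7.6,5.5,0.15,0.35,1.3,7.6,8.5,0.15,0.35,1.3,7.6,10.5,0.15,0.35,1.3,7.6,11.5,0.15,0.35,1.3,7.6,11.5,0.15])

```text
clock: 7.3
ee_pos: [0.4089, -0.1344, 0.1053]
eef_rot: [-3.13, 0.269, 0.001]
wrist_force: [-0.2, -0.4, 0.3]
gripper_width: 0.0437
finger_force: 12.0
```

```bash
python3 -c "
from h import *
c=shot('top');d=shot('side')
to(.409,-.137,.095,-.173)
cv2.imwrite('pics/g4.png',np.hstack([cv2.resize(c['frame'][180:270,290:380,::-1],(400,400)),cv2.resize(d['frame'][110:260,260:410,::-1],(400,400))]))"
```

```text
pos [ 0.4093 -0.1345  0.1061] yaw -0.171 shift cm [0.01 0.25 1.11] turn 0.0018408345842062523 F [-0.1 -0.2  0.3] w 0.0435 7.4
```

View pics/g4.png

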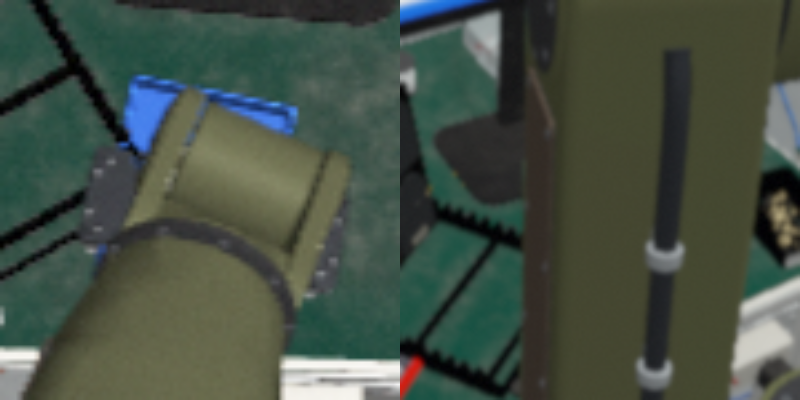

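Both views show the tag hidden behind the arm, so I continue by force: tilt the tag against the near wall's rim.

>>> drive_tool(steps=[0.35,0,0.2,1,0,0.35,0,0.2,1.5,0,0.35,-0.6,0.2,1.5,0,0.35,-1.2,0.2,1.5,0,0.35,-1.8,0.2,1.5,0,0.35,-2.4,0.2,1.5,0,0.35,-2.4,0.2,1.5,0,0.35,-2.4,0.2,1.5,0], grip_force=8)

```text
clock: 8.4
ee_pos: [0.3848, -0.1322, 0.0905]
eef_rot: [3.13, -0.269, -0.0]
wrist_force: [-0.8, -0.3, -0.9]
gripper_width: 0.0439
finger_force: 8.0
```

>>> drive_tool(steps=[0.35,-0.4,0,0,0,0.35,-0.8,0,0,0,0.35,-1.2,0,0,0,0.35,-1.6,0,0,0,0.35,-1.6,0,0,0,0.35,-1.6,0,0,0,0.35,-1.6,0,0,0,0.35,-1.6,0,0,0])

```text
clock: 9.4
ee_pos: [0.369, -0.1295, 0.0904]
eef_rot: [-3.13, 0.269, 0.0]
wrist_force: [0.5, -1.0, -0.2]
gripper_width: 0.0437
finger_force: 8.0
```

```bash
python3 -c "
from h import *
s=manip.state();print(s['wrist_force'],s['moment'],s['finger_force'])
for n in('top','side'):
    c=shot(n);P=cloud(c);f=c['frame'].astype(int)
    m=(f[...,0]>150)&(f[...,1]>50)&(f[...,1]<170)&(f[...,2]<90)&(abs(P[...,0]-.42)<.12)&(abs(P[...,1]+.14)<.12)&(P[...,2]<.15)
    print(n,m.sum(),P[m].round(3).tolist()[:12], np.argwhere(m)[:5].tolist())
to(.409,-.137,.095,-.173)"
```

```text
[ 0.51041484 -1.03700797 -0.2260045 ] [0.05350671 0.05104232 0.03889844] 8.000081777572632
top 0 [] []
side 0 [] []
pos [ 0.369  -0.1295  0.0904] yaw -0.171 shift cm [ 4.07  0.06 -0.46] turn 0.001857387185304482 F [ 0.3 -0.   0.4] w 0.0439 9.5
```

>>> drive_tool(steps=[0.35,1.5,0,0,0,0.35,3.5,0,0,0,0.35,5.5,0,0,0,0.35,7,0,0,0,0.35,8,0,0,0,0.35,8,0,0.6,0,0.35,8,0,1.1,0,0.35,8,0,1.1,0], grip_force=8)

```text
clock: 10.5
ee_pos: [0.4474, -0.143, 0.0791]
eef_rot: [-3.13, 0.269, 0.001]
wrist_force: [-0.2, -0.2, -0.9]
gripper_width: 0.0439
finger_force: 8.0
```

```bash
python3 -c "
from h import *
for n in('top','side'):
    c=shot(n);P=cloud(c);f=c['frame'].astype(int)
    m=(f[...,0]>130)&(f[...,1]>40)&(f[...,1]<170)&(f[...,2]<90)&(abs(P[...,0]-.45)<.15)&(abs(P[...,1]+.14)<.12)&(P[...,2]<.15)
    print(n,m.sum(),P[m].round(3).tolist()[:12], np.argwhere(m)[:5].tolist())
to(.409,-.137,.095,-.173)"
```

```text
top 0 [] []
side 0 [] []
pos [ 0.4477 -0.1431  0.0795] yaw -0.171 shift cm [-3.92  0.06 -1.55] turn 0.0017180779667818058 F [ 0.1  0.3 -0.5] w 0.0439 10.6
```

>>> drive_tool(steps=[0.35,-0.3,0,0.2,0,0.35,-0.6,0,0.45,0,0.35,-0.95,0,0.7,0,0.35,-1.4,0,1.1,0,0.35,-1.8,0,1.5,0,0.35,-2.2,0,2,0,0.35,-2.5,0,2.4,0,0.35,-2.5,0,2.4,0], grip_force=6)

```text
clock: 11.6
ee_pos: [0.423, -0.1388, 0.0551]
eef_rot: [-3.13, 0.269, 0.001]
wrist_force: [-0.2, -0.8, -0.8]
gripper_width: 0.0439
finger_force: 6.0
```

>>> drive_tool(steps=[0.35,-0.25,0,0.5,0,0.35,-0.5,0,1.0,0,0.35,-0.65,0,1.6,0,0.35,-0.8,0,2.2,0,0.35,-0.85,0,2.5,0,0.35,-0.9,0,2.8,0,0.35,-0.9,0,2.85,0,0.35,-0.9,0,2.85,0], grip_force=6)

```text
clock: 12.6
ee_pos: [0.4144, -0.1373, 0.027]
eef_rot: [-3.13, 0.269, -0.0]
wrist_force: [-1.1, 0.2, 0.7]
gripper_width: 0.044
finger_force: 6.0
```

```bash
python3 -c "
from h import *
for n in('top','side'):
    c=shot(n);P=cloud(c);f=c['frame'].astype(int)
    m=(f[...,0]>130)&(f[...,1]>40)&(f[...,1]<170)&(f[...,2]<90)&(abs(P[...,0]-.45)<.15)&(abs(P[...,1]+.14)<.12)&(P[...,2]<.15)
    print(n,m.sum(),P[m].round(3).tolist()[:12], np.argwhere(m)[:5].tolist())
to(.409,-.137,.095,-.173)"
```

```text
top 0 [] []
side 0 [] []
pos [ 0.4144 -0.1374  0.027 ] yaw -0.171 shift cm [-0.54  0.06 -6.8 ] turn 0.0017712112634162835 F [ 0.8 -0.8  0.1] w 0.0435 12.7
```

>>> drive_tool(steps=[0.5,0,0,0,0,0.6,0,0,0,0,0.65,0,0,0,0,0.65,0,0,0,0,0.65,0,0,-1,0,0.65,0,0,-4,0,0.65,0,0,-9,0,0.65,0,0,-14,0])

```text
clock: 13.7
ee_pos: [0.4141, -0.1372, 0.1691]
eef_rot: [3.13, -0.269, 0.0]
wrist_force: [-0.1, -0.6, -0.1]
gripper_width: 0.0609
finger_force: 0.0
```

```bash
python3 -c "
from h import *
M=lambda y:None
to(.34,.1,.2,.6)"
```

```text
pos [ 0.4141 -0.1372  0.1691] yaw -0.171 shift cm [-11.34 -22.11  -3.09] turn -0.7712194614178931 F [-0.1 -0.6 -0.1] w 0.0609 13.7
```

>>> drive_tool(steps=[0.65,-1,-2,-4,-0.17,0.65,-2.5,-5,-5,-0.34,0.65,-4.5,-9,-5,-0.51,0.65,-6.5,-13,-5,-0.68,0.65,-8.5,-17,-5,-0.85,0.65,-10,-20,-5,-1.02,0.65,-11,-22,-5,-1.2,0.65,-11,-22,-5,-1.37])

```text
clock: 14.7
ee_pos: [0.3429, 0.0993, 0.2176]
eef_rot: [2.587, 1.782, 0.001]
wrist_force: [-0.5, 0.3, -0.4]
gripper_width: 0.061
finger_force: 0.0
```

```bash
python3 - <<'E'
from h import *
c=shot('top')
crop(c,'t5.png',180,180,200,100,4)
P=cloud(c);f=c['frame'].astype(int)
m=(f[...,0]>130)&(f[...,1]>40)&(f[...,1]<170)&(f[...,2]<90)&(abs(P[...,0]-.45)<.15)&(abs(P[...,1]+.14)<.12)
print(m.sum())
if m.sum(): q=P[m];print(cv2.minAreaRect(q[:,:2].astype(np.float32)*1000),np.percentile(q[:,2],[2,50,98]))
to(.3784,.1818,.15,2.178)
E
```

```text
53
((435.5987548828125, -140.46194458007812), (39.1688232421875, 56.27723693847656), 81.60382080078125) [0.00740198 0.01444686 0.02525077]
pos [0.3431 0.0988 0.2176] yaw 1.215 shift cm [9.01 0.41 6.76] turn -0.96343156323905 F [ 0.5 -0.4 -0.4] w 0.0613 14.75
```

View pics/t5.png

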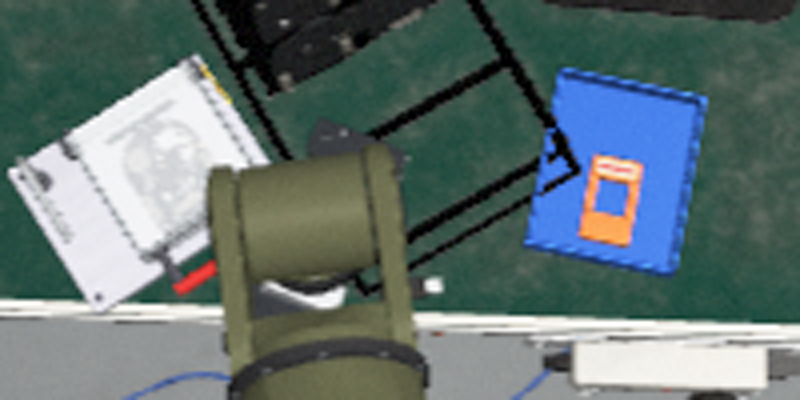

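The tag lies flat on the tray floor at (613,200). Now to the handle.

>>> drive_tool(steps=[0.4,1.5,0,1,-0.17,0.4,3,0.1,2,-0.34,0.4,5,0.2,4,-0.51,0.4,7,0.3,5.5,-0.68,0.4,8.5,0.4,6.5,-0.85,0.38,9,0.4,6.8,-0.96,0.38,9,0.4,6.8,-0.96,0.38,9,0.4,6.8,-0.96])

```text
clock: 15.75
ee_pos: [0.3799, 0.1803, 0.1494]
eef_rot: [1.488, 2.767, 0.001]
wrist_force: [0.4, -0.7, -0.3]
gripper_width: 0.0358
finger_force: 0.0
```

```bash
python3 - <<'E'
from h import *
for n in('side','top'):
    c=shot(n);P=cloud(c);f=c['frame'].astype(int)
    m=(f[...,0]>140)&(f[...,1]<70)&(f[...,2]<70)&(abs(P[...,0]-.38)<.07)&(abs(P[...,1]-.18)<.07)&(P[...,2]>.03)
    q=P[m];print(n,m.sum(),cv2.minAreaRect(q[:,:2].astype(np.float32)*1000) if m.sum()>3 else 0)
to(.3784,.1818,.057,2.178)
E
```

```text
side 122 ((377.36834716796875, 185.34780883789062), (13.934233665466309, 99.74806213378906), 36.613346099853516)
top 0 0
pos [0.3799 0.1803 0.1493] yaw 2.156 shift cm [ 0.21 -0.05  9.23] turn -0.021912136995195564 F [ 0.9  0.6 -0.4] w 0.0354 15.85
```

>>> drive_tool(steps=[0.38,0.2,0,2.5,-0.02,0.38,0.2,0,5,-0.02,0.38,0.2,0,7,-0.02,0.38,0.2,0,8.5,-0.02,0.38,0.2,0,9.2,-0.02,0.38,0.2,0,9.2,-0.02,0.38,0.2,0,9.2,-0.02,0.38,0.2,0,9.2,-0.02])

```text
clock: 16.85
ee_pos: [0.379, 0.1823, 0.0574]
eef_rot: [1.455, 2.784, 0.001]
wrist_force: [0.0, 0.2, -0.1]
gripper_width: 0.0358
finger_force: 0.0
```

>>> drive_tool(steps=[0.25,0,0,0,0,0.1,0,0,0,0,0.05,0,0,0,0,0.05,0,0,0,0,0.05,0,0,0,0,0.05,0,0,0,0,0.05,0,0,0,0,0.05,0,0,0,0], grip_force=25)

```text
clock: 17.85
ee_pos: [0.3787, 0.1822, 0.0569]
eef_rot: [-1.455, -2.784, 0.0]
wrist_force: [-3.2, -2.9, 5.9]
gripper_width: 0.0113
finger_force: 25.0
```

```bash
python3 - <<'E'
from h import *
to(.3784,.1818,.057,2.178)
print(R.from_rotvec(manip.state()['eef_rot']).as_matrix().round(3))
r=np.array([-160,20.])
for t in (5,10,15,20,25,30,35,40,45):
    c,s=np.cos(np.radians(t)),np.sin(np.radians(t)); print(t,(r[0]*c+r[1]*s-r[0]).round(1),(-r[0]*s+r[1]*c-r[1]).round(1))
E
```

```text
pos [0.3787 0.1822 0.0569] yaw 2.179 shift cm [-0.02 -0.05 -0.01] turn 0.0007956029606264181 F [-3.2 -2.9  5.9] w 0.0113 17.85
[[-0.571  0.821 -0.   ]
 [ 0.821  0.571 -0.   ]
 [ 0.    -0.    -1.   ]]
5 2.4 13.9
10 5.9 27.5
15 10.6 40.7
20 16.5 53.5
25 23.4 65.7
30 31.4 77.3
35 40.4 88.2
40 50.3 98.2
45 61.0 107.3
```

>>> drive_tool(steps=[0.05,0,0.1,-0.7,0,0.05,0,0.24,-1.39,0,0.05,0,0.4,-2.1,0,0.05,0,0.59,-2.75,0,0.05,0,0.81,-3.42,0,0.05,0,1.06,-4.07,0,0.05,0,1.35,-4.72,0,0.05,0,1.65,-5.35,0])

```text
clock: 18.85
ee_pos: [0.3915, 0.1913, 0.1107]
eef_rot: [-1.454, -2.783, 0.004]
wrist_force: [-7.2, -5.9, 1.0]
gripper_width: 0.0113
finger_force: 25.0
```

>>> drive_tool(steps=[0.05,0,0.33,-0.62,0,0.05,0,0.69,-1.22,0,0.05,0,1.08,-1.8,0,0.05,0,1.49,-2.38,0,0.05,0,1.93,-2.94,0,0.05,0,2.39,-3.47,0,0.05,0,2.88,-3.98,0,0.05,0,3.38,-4.47,0])

```text
clock: 19.85
ee_pos: [0.4181, 0.21, 0.1564]
eef_rot: [-1.453, -2.781, 0.008]
wrist_force: [-26.8, -15.8, 26.7]
gripper_width: 0.0107
finger_force: 25.0
```

>>> drive_tool(steps=[0.05,0,0.35,-0.3,0,0.05,0,0.7,-0.6,0,0.05,0,1.05,-0.9,0,0.05,0,1.07,-0.91,0,0.05,0,1.07,-0.91,0,0.05,0,1.07,-0.91,0,0.05,0,1.07,-0.91,0,0.05,0,1.07,-0.91,0])

```text
clock: 20.85
ee_pos: [0.4279, 0.2168, 0.1663]
eef_rot: [-1.454, -2.784, 0.002]
wrist_force: [-20.8, -10.2, 25.0]
gripper_width: 0.011
finger_force: 25.0
```

```bash
python3 - <<'E'
from h import *
s=manip.state(); d=(s['ee_pos']-[.3787,.1822,.0569]); h=d[:2]@[.8211,.5708]
print(h,d[2],d[:2]@[-.5708,.8211],np.degrees(np.arctan2(20+d[2]*1e3,160-h*1e3)-np.arctan2(20,160)),s['wrist_force'],s['gripper_width'],s['clock'])
c=shot('side'); crop(c,'f.png',150,120,160,160,3.7)
E
```

```text
0.06013917076397052 0.1093628197537215 0.00034994810897182174 45.20885998891404 [-20.82830685 -10.2336473   24.98337879] 0.010972701628848586 20.85
```

View pics/f.png

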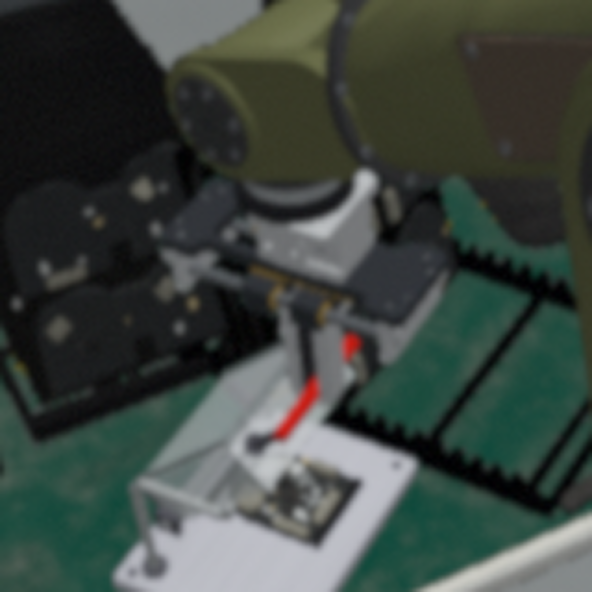

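The guard is open with the handle held, bar between (280,430) and (355,340). There is about 34 N along the guard's radius, so I ease outward.

>>> drive_tool(steps=[0.05,0,-0.03,-0.04,0,0.05,0,-0.06,-0.08,0,0.05,0,-0.09,-0.12,0,0.05,0,-0.12,-0.16,0,0.05,0,-0.12,-0.16,0,0.05,0,-0.12,-0.16,0,0.05,0,-0.12,-0.16,0,0.05,0,-0.12,-0.16,0])

```text
clock: 21.9
ee_pos: [0.4277, 0.2167, 0.1663]
eef_rot: [-1.454, -2.784, -0.0]
wrist_force: [-6.4, -0.4, 4.2]
gripper_width: 0.0113
finger_force: 25.0
```

```bash
cat > ang.py <<'E'
from fit import *
s_=manip.state(); d=(s_['ee_pos']-[.3787,.1822,.0569]); h=d[:2]@[.8211,.5708]
F=s_['wrist_force'];fx=F[:2]@[.8211,.5708]
print('h,z',h,d[2],'ang',np.degrees(np.arctan2(20+d[2]*1e3,160-h*1e3)-np.arctan2(20,160)),'fx,fz',fx,F[2],'rad',-.61*fx+.79*F[2],'tan',.79*fx+.61*F[2],s_['clock'])
for n in('side','top'):
    c=shot(n);P=cloud(c);f=c['frame'].astype(int)
    m=(f[...,0]>130)&(f[...,1]<80)&(f[...,2]<80)&(abs(P[...,0]-.43)<.08)&(abs(P[...,1]-.21)<.08)&(P[...,2]>.12)
    q=P[m]
    if len(q):
        x=((q[:,0]-N[0])*np.cos(N[2])+(q[:,1]-N[1])*np.sin(N[2]))*1e3; y=(-(q[:,0]-N[0])*np.sin(N[2])+(q[:,1]-N[1])*np.cos(N[2]))*1e3
        print(n,len(q),'bar surface nest',np.median(x),np.median(y),np.median(q[:,2]), 'ray',((-c['t']@c['R'])-np.median(q,0)).round(2))
E
python3 ang.py
```

```text
h,z 0.05987381048474108 0.10943578005407997 ang 45.15092359616503 fx,fz -5.4723159558473355 4.2386709402781255 rad 6.686662775886594 tan -1.7375403315497389 21.9
side 73 bar surface nest -41.185024550917234 16.959373858917257 0.16061238395727845 ray [-0.7   0.25  0.79]
```

The TCP path gives 45.15° and the bar position seen by the side camera gives about 44.9°. The residual force is small, so I hand in.

```bash
python3 -c "
from rig import manip
print(manip.state()['joint_vel'].round(4)); print(manip.finish_job())"
```

```text
[ 0.0002  0.0007 -0.0006  0.0005 -0.0007  0.0022]
the job is handed in; nothing more can be done
None
```

The job is handed in at about 22 s: the tag lies flat in the blue tray, and the guard, shut until then, is held still by its handle at about 45° (45.15° from the arm's position, 44.9° from the side camera).

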